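Stop, vent and switch off the smoothie maker, then unscrew its bottle cap

TASK

The smoothie maker has finished under vacuum: press its red stop key, then its blue vent key, then its white power key, one at a time and each all the way down, and leave the green start key alone. Then, with the bottle left standing in its square socket, which braces it, twist the tight black cap anticlockwise (seen from above) until its threads let go, and lift it straight up off the neck. Finish while still holding the cap in the gripper, level and centred over the bottle, with its lower edge two to three centimetres above the bottle's mouth so that it can drip back in; do not put it down, and leave the glass and the bowl where they stand.

Things in the scene. Friction and masses are not known exactly. Their poses are not given: they have to be found in the camera images.
- smoothie_maker: cream machine fixed to the counter, 132 mm deep (x), 250 wide (y), 44 high, the socket's rim 60 high. Origin on the counter under its middle; +x away from the robot and +y left at yaw 0 (yaw varies by 0.35 rad). Keys on its left part at x -22 or +22 mm, y +44 or +88 mm, tops 52 mm above the counter; bottle on its right part, axis at x 0, y -60 mm
- stop_key_top (a point): centre of the top of the red stop key, a round spring key 24 mm across in an aluminium ring on the smoothie maker's black key panel (far right of the four), standing 8 mm above the panel; it is pressed straight down 5 mm and springs back
- vent_key_top (a point): centre of the top of the blue vent key, a round spring key 24 mm across in an aluminium ring on the smoothie maker's black key panel (near left of the four), standing 8 mm above the panel; it is pressed straight down 5 mm and springs back
- power_key_top (a point): centre of the top of the white power key, a round spring key 24 mm across in an aluminium ring on the smoothie maker's black key panel (near right of the four), standing 8 mm above the panel; it is pressed straight down 5 mm and springs back
- start_key_top (a point): centre of the top of the green start key, a round spring key 24 mm across in an aluminium ring on the smoothie maker's black key panel (far left of the four), standing 8 mm above the panel; it is pressed straight down 5 mm and springs back; not to be pressed
- stop_key (a joint): travel of the red stop key in m: 0 is up, 0.005 is fully down; about 1.5 N starts it and 5 N holds it fully down
- vent_key (a joint): travel of the blue vent key in m: 0 is up, 0.005 is fully down; about 1.5 N starts it and 5 N holds it fully down
- power_key (a joint): travel of the white power key in m: 0 is up, 0.005 is fully down; about 1.5 N starts it and 5 N holds it fully down
- start_key (a joint): travel of the green start key in m: 0 is up, 0.005 is fully down; about 1.5 N starts it and 5 N holds it fully down
- bottle: loose aluminium bottle, 0.75 kg; origin at the centre of its underside, 44 mm above the counter, z up. Square black foot 66 mm wide sits 16 mm deep in the 68 mm square socket, which lets it turn by no more than 3 degrees. Body 81 mm across, shoulder slopes in from 96 to 122 mm, neck 50 mm across, with three short threads, up to 154 mm
- bottle_mouth (a point): centre of the bottle's mouth, 154 mm above its underside, 198 mm above the counter; z up. On the rim lies a sprung seal ring that pushes the closed cap up with about 24 N: this makes the cap tight
- cap_center (a point): middle (half-way up the axis) of the black fluted screw cap with a silvery disc on top, 64 mm across, 30 mm high, 80 g; z up. Closed, it lies 2.5 mm below the level of the mouth and the cap's top 210 mm above the counter; to end, 35 to 45 mm above the mouth (lower edge 20 to 30 mm above it)
- cap: the same cap; origin at the centre of its lower edge. Anticlockwise from above it takes roughly half a N m, rises 2 mm and comes free after about 50 degrees, then lifts straight off; beyond 90 degrees it meets the next threads: 70 degrees is a good turn. Pulled up before it is free, it lifts the bottle out of the socket
- glass: loose drinking glass, 81 mm across, 91 mm high, right of the machine; origin at the centre of its underside; leave alone
- bowl: loose dark bowl, 116 mm across, 51 mm high, right of the machine and farther back; origin at the centre of its underside; leave alone
Mind the look-alikes: they are no part of the job. Leave any turquoise look-alike of the cap alone.

How it is judged:
By the outcome, as a careful person would: the job done as asked, in the order asked, and still so for the second after the job is handed in, while the arm keeps its last pose, push and grip.
It also fails if it takes over 48 s, if anything falls off the work surface, if the arm or the gripper's body presses on something with over 40 N, if the wrist force passes 120 N, or if a joint passes its speed limit or range.

ROBOT

A 6-joint arm with a two-finger parallel gripper is mounted at the origin on a cart in front of the work surface, level with it; the furniture and walls round the work are solid. World frame = base frame: x ahead of the robot, y to its left, z up, the work surface at z = 0. Lengths are in mm, angles in degrees, forces in N, time in s.
With the tool pointing down it reaches from about 300 to 850 mm from the base axis. Payload 4.2 kg.
Tool frame: the origin (TCP) lies at the very end of the fingers, on their centre line; the grasp point (between the pads) lies 19 mm behind it; z points along the fingers, y is the line along which they close (so a half turn about z gives the same grasp; the last joint's range is limited). The gripper opens to 91 mm and grips with 3 to 60 N. Pads are 32 mm wide; open, the fingers measure 118 mm over their backs; the gripper's body (76 mm by 178 mm) begins 60 mm behind the grasp point.
Start: joints at [71.161, 18.312, 89.639, -0, 72.044, -1.146], TCP at [174.754, 547.818, 213.976] pointing down, gripper open.
Joint ranges: [-177.97, 177.97], [-48.28, 115.42], [12.27, 149.76], [-77.06, 257.06], [2.81, 150.46], [-146.56, 146.56]. Speed limits (degrees/s): [147.25, 147.25, 180, 180, 180, 180].

INTERFACE

Orientations are given as [roll, pitch, yaw] about the fixed x, y, z axes, in that order (R = Rz(yaw) Ry(pitch) Rx(roll)).
In Python, from workcell import env, eyes gives the robot as it stands.
- The arm moves only by the tool send_rows, never from a script. Its argument "targets" is text: rows parted by semicolons, each of 7 numbers parted by spaces: the shift along the tool's x, y, z in m, then the turn, a rotation vector about the tool's x, y, z in degrees, then the opening in per cent of the stroke, from 0 (shut) to 100 (fully open). A call has 1 to 12 rows; each row is the pose to reach, as a shift and turn from the pose commanded when the call began, along the tool's axes at that moment; what a row does not reach only later rows make up. A row lasts 1/12 s, in which the tool goes at most 41.7 mm and 7.16 degrees, less where a joint would pass 70% of its speed; a pose out of reach is approached as far as the arm can. A call with a gripper value outside its range is refused whole. The fingers move at their own pace and stop on an object; "grip_force" is the grip in N (left out, the last holds). Time passes only in rows, so rows that repeat a pose let the fingers close. It gives the time, the measured TCP pose, the force, the opening and the grip force at its end, in the units of the state.
- env.state(): the state, without advancing time (a new reading comes with each control period).
- eyes.grab_frame(name): name is "scene" or "top"; returns a dict with "image" (480x640x3 uint8, blue, green, red), "fovy" (degrees; the focal length in pixels is half the picture's height over the tangent of half this angle, whatever the lens; pixels are square), "cx", "cy" (the principal point, pixels), "eye" and "attitude" of the camera in the world. Camera axes: x right, y up, looking along -z (the intrinsics and any distortion apply to the point x, -y, -z); pixel columns grow to the right and rows downward; lengths in mm; the calibration is good to about 2 mm. A picture is of the moment at which its call begins. There is no depth.
- env.job_done(): hands the job in; it is judged then, once.
The state is a dict: "time_s": time; "qpos": joint angles; "qvel": joint speeds; "effort": joint torques, N m; "ee_pos": TCP position; "ee_rot": TCP orientation; "force": force on the tool from outside, world axes, zero at the start; "torque": the same for the moment, N m; "gripper_width": finger opening in mm; "gripper_force": force on a finger pad.
Only numpy, scipy, OpenCV 4.12 (cv2) and the standard library are available. Lean on these libraries where they do the work, as an engineer would, in place of code of your own. Each camera call takes 0.05 s, during which the arm holds its last target. There are 200 camera calls.

## Working session

There is one attempt and no reset: what is moved stays moved. The work goes in short steps, Python scripts to look and compute and a tool call to move; the robot and the scene stay as the last step left them, time stands still between calls to the robot, and variables do not carry over. Pictures are saved under pics/ and viewed, at most 10 in all, crops included, and the job is handed in when it is done.

Besides the shell and the picture viewer there is one more tool, called after "Request:" by a JSON object that holds its "op" and its "data". send_rows: Moves the arm, as the interface text tells. Its arguments: {"type":"object","properties":{"targets":{"type":"string"},"grip_force":{"type":"number"}},"required":["targets"]}

```bash
mkdir -p pics; ls; python3 - <<'E'
from workcell import env, eyes
import cv2
print(env.state())
for n in("scene","top"):
    f=eyes.grab_frame(n); cv2.imwrite(f"pics/{n}0.png",f["image"]); print({k:v for k,v in f.items() if k!="image"})
E
```

```text
pics
{'time_s': 0.0, 'qpos': array([ 7.11615751e+01,  1.83536098e+01,  8.97067832e+01, -1.29603435e-03,
        7.20426040e+01, -1.14670066e+00]), 'qvel': array([-0.02254341, -0.01316028,  0.02846975,  0.0452914 , -0.08649688,
        0.06551649]), 'effort': array([-1.17989486e-03, -4.12453580e+01, -2.31980145e+01,  7.27192755e-02,
        4.55754565e-02, -1.29689079e-04]), 'ee_pos': array([174.59205675, 547.32791199, 213.09798121]), 'ee_rot': array([-1.79896999e+02, -8.29279025e-04,  1.62308676e+02]), 'force': array([ 0.3927141 ,  0.00881665, -0.64335123]), 'torque': array([ 0.04012396,  0.03929087, -0.00847342]), 'gripper_force': 0.0, 'gripper_width': 91.3522565148057}
{'fovy': 53.596012354987295, 'cx': 324.83575249817426, 'cy': 232.17348795815465, 'eye': array([  77.98970413, -652.55843965, 1017.31953218]), 'attitude': array([ 41.15730992,  -0.60160968, -42.3882628 ])}
{'fovy': 56.560604884291465, 'cx': 319.5757819351971, 'cy': 237.60182303284114, 'eye': array([ 469.79111869, -102.91447415,  980.42384568]), 'attitude': array([  7.09866569,   0.87537921, -90.28813915])}
```

View pics/scene0.png

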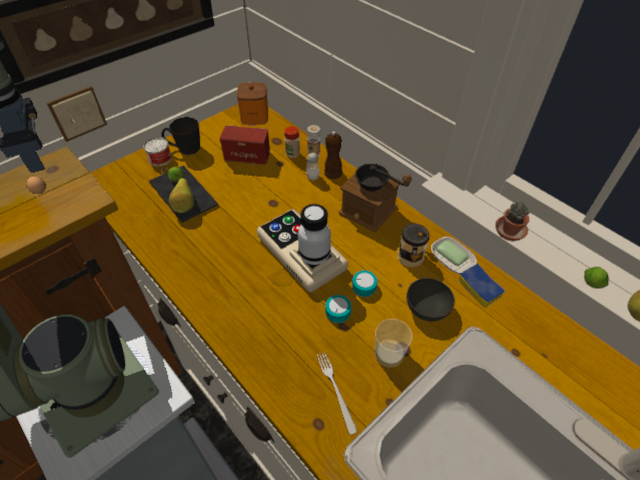

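View pics/top0.png

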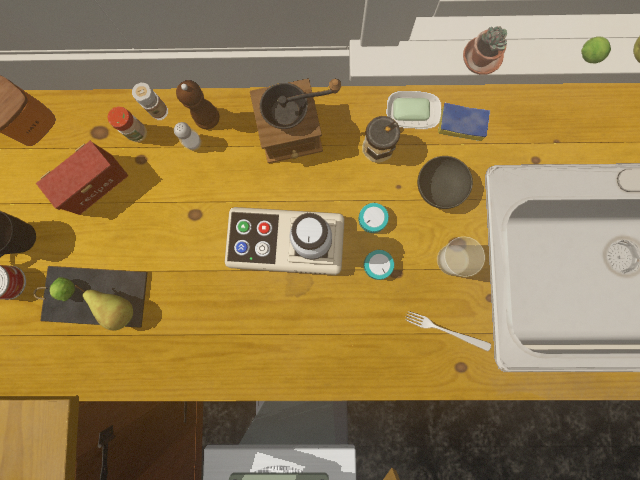

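Scene: the machine is mid-counter and the turquoise look-alikes are to its right. In the top view the keys are at green (244,227), red (264,228), blue (242,247) and white (262,249). The cap is at about (309,229).

```bash
cat > h.py <<'E'
import numpy as np, cv2
from scipy.spatial.transform import Rotation as R
from workcell import env, eyes
def cam(f):
    return 240/np.tan(np.radians(f["fovy"]/2)), R.from_euler("xyz",f["attitude"],degrees=True).as_matrix(), f["eye"]
def ray(f,u,v,z):
    k,M,e=cam(f); d=M@np.array([(u-f["cx"])/k,-(v-f["cy"])/k,-1]); return e+d*(z-e[2])/d[2]
def proj(f,p):
    k,M,e=cam(f); c=M.T@(np.array(p)-e); return f["cx"]-k*c[0]/c[2], f["cy"]+k*c[1]/c[2]
E
python3 - <<'E'
from h import *
t=eyes.grab_frame("top"); s=eyes.grab_frame("scene")
K=dict(green=(244,227),red=(264,228),blue=(242,247),white=(262,249))
loc=dict(green=(22,88),red=(22,44),blue=(-22,88),white=(-22,44))
P={n:ray(t,*K[n],52)[:2] for n in K}
S=dict(green=(289,219),red=(299,229.5),blue=(276,227.5),white=(285,237.5))
Q={n:ray(s,*S[n],52)[:2] for n in K}
for n in K: print(n,P[n].round(1),Q[n].round(1))
for D in(P,Q):
    A=np.array([loc[n] for n in K],float);B=np.array([D[n] for n in K])
    a=A-A.mean(0);b=B-B.mean(0);yaw=np.arctan2((a[:,0]*b[:,1]-a[:,1]*b[:,0]).sum(),(a*b).sum())
    r=np.array([[np.cos(yaw),-np.sin(yaw)],[np.sin(yaw),np.cos(yaw)]]);o=B.mean(0)-r@A.mean(0)
    print("yaw",np.degrees(yaw),"o",o,"bottle",o+r@[0,-60], "res",(B-(A@r.T+o)).round(1).tolist())
print("cap top",ray(t,309.5,229.5,210),ray(s,315,214,210))
cv2.imwrite("pics/crop1.png",np.hstack([cv2.resize(t["image"][195:285,215:355],None,fx=2.8,fy=4*.7),cv2.resize(s["image"][195:285,245:385],None,fx=2.8,fy=2.8)]))
E
```

```text
green [609.1  70. ] [613.2  65.6]
red [606.7  27.7] [608.7  17.7]
blue [566.8  73.5] [566.9  64.9]
white [562.3  31.4] [562.4  20.9]
yaw -4.739948443976496 o [580.75886396 -15.10192779] bottle [575.8008614  -74.89672865] res [[-0.8, -0.8], [0.4, 0.8], [0.6, -0.9], [-0.2, 0.9]]
yaw -3.5369873634440516 o [583.73213717 -23.5874014 ] bottle [580.03056473 -83.47311223] res [[2.1, 2.8], [0.3, -1.3], [-0.3, -0.7], [-2.1, -0.8]]
cap top [580.17314517 -74.11192542 210.        ] [580.90358647 -80.08890207 210.        ]
```

View pics/crop1.png

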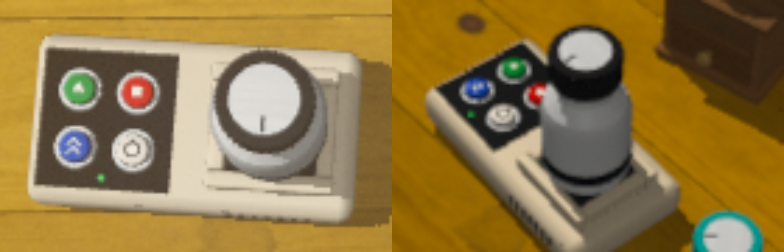

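```bash
cat >> h.py <<'E'
def rel(p0,yaw0,p1,yaw1):
    T=R.from_euler("xyz",[180,0,yaw0],degrees=True)
    print("shift m",(T.inv().apply(np.array(p1,float)-p0)/1000).round(4),"tool-z turn",round(yaw0-yaw1,2))
def mach(o,yaw,l): 
    return np.array(o)+R.from_euler("z",yaw,degrees=True).as_matrix()[:2,:2]@np.array(l)
E
python3 - <<'E'
from h import *
t=eyes.grab_frame("top");print(ray(t,309.3,230,210),ray(eyes.grab_frame("scene"),313.9,212.5,210))
m=mach((582,-19),-4.2,(22,44));print(m)
rel([174.75,547.8,214],162.31,[*m,120],85.8)
E
```

```text
[579.2944739  -73.76081998 210.        ] [582.18872466 -74.76502701 210.        ]
[607.16339917  23.27059666]
shift m [-0.5714 -0.3683  0.094 ] tool-z turn 76.51
```

Request:
{"op": "send_rows", "data": {"targets": "-0.571 -0.368 0.05 0 0 76.5 0;-0.571 -0.368 0.05 0 0 76.5 0;-0.571 -0.368 0.05 0 0 76.5 0;-0.571 -0.368 0.05 0 0 76.5 0;-0.571 -0.368 0.05 0 0 76.5 0;-0.571 -0.368 0.05 0 0 76.5 0;-0.571 -0.368 0.05 0 0 76.5 0;-0.571 -0.368 0.05 0 0 76.5 0;-0.571 -0.368 0.05 0 0 76.5 0;-0.571 -0.368 0.05 0 0 76.5 0;-0.571 -0.368 0.05 0 0 76.5 0;-0.571 -0.368 0.05 0 0 76.5 0", "grip_force": 20}}

```text
time_s: 1.3
ee_pos: [493.0, 161.2, 177.3]
ee_rot: [180.0, -0.0, 85.6]
force: [1.7, 0.9, 0.5]
gripper_width: 13.9
gripper_force: 0.0
```

Request:
{"op": "send_rows", "data": {"targets": "-0.129 0.124 0.057 0 0 0 0;-0.129 0.124 0.057 0 0 0 0;-0.129 0.124 0.057 0 0 0 0;-0.129 0.124 0.057 0 0 0 0;-0.129 0.124 0.057 0 0 0 0;-0.129 0.124 0.057 0 0 0 0;-0.129 0.124 0.057 0 0 0 0;-0.129 0.124 0.057 0 0 0 0"}}

```text
time_s: 1.97
ee_pos: [605.7, 25.9, 120.3]
ee_rot: [-180.0, -0.0, 85.8]
force: [-0.0, -0.3, 0.3]
gripper_width: 0.9
gripper_force: 0.0
```

```bash
python3 - <<'E'
from h import *
s=eyes.grab_frame("scene");t=eyes.grab_frame("top")
st=env.state();p=st["ee_pos"];print(p,st["ee_rot"],st["gripper_width"])
u=proj(s,p);v=proj(t,p);print(u,v,proj(t,p+[0,0,79]))
def crop(f,c,h=45,w=70):
    x,y=int(c[0]),int(c[1]);print("off",x-w,y-h);return cv2.resize(f["image"][y-h:y+h,x-w:x+w],None,fx=2.8,fy=2.8,interpolation=cv2.INTER_CUBIC)
cv2.imwrite("pics/c2.png",np.vstack([np.hstack([crop(s,u),crop(t,v)])]))
E
```

```text
[605.68827165  26.51636441 120.89642877] [ 1.79973641e+02 -2.30492374e-02  8.58901505e+01] 0.6780628964832256
(np.float64(295.1219242341687), np.float64(210.68462982817294)) (np.float64(259.70606494318326), np.float64(223.3949400503911)) (np.float64(253.11036415518987), np.float64(216.5005746753589))
off 225 165
off 189 178
```

View pics/c2.png

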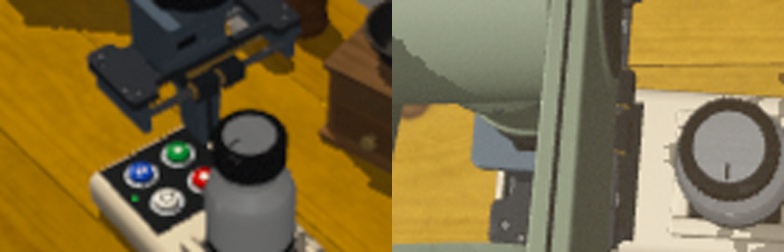

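The scene camera shows the closed fingers just behind the bottle, tip near crop (205,147). I'll overlay the predicted tip footprint to check this camera's bias.

```bash
python3 - <<'E'
from h import *
s=eyes.grab_frame("scene")
p=env.state()["ee_pos"];print(p)
x0,y0=255,170;F=8
im=cv2.resize(s["image"][y0:y0+72,x0:x0+90],None,fx=F,fy=F,interpolation=cv2.INTER_CUBIC)
T=R.from_euler("z",85.9,degrees=True)
for a in(-16,16):
  for b in(-13.5,13.5):
    u,v=proj(s,p+T.apply([a,b,0]));print(a,b,u,v);cv2.circle(im,(int((u-x0+.5)*F),int((v-y0+.5)*F)),4,(0,255,255),1)
cv2.imwrite("pics/c3.png",im)
E
```

```text
[605.75147036  26.53972324 120.98059521]
-16 -13.5 302.9558210098289 211.86886225094304
-16 13.5 294.5347917163846 216.51343167479922
16 -13.5 295.71915490786586 204.9071790540903
16 13.5 287.3440436868156 209.4277786786847
```

View pics/c3.png

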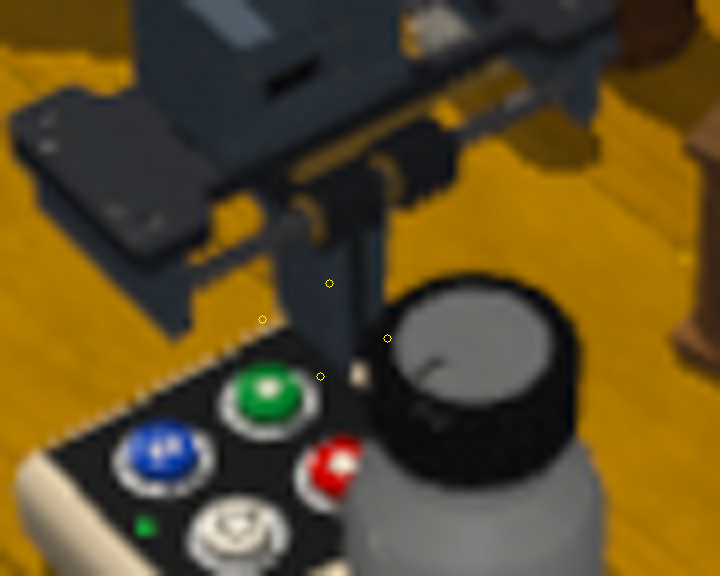

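Compared with the overlay, the scene camera is biased about 3 px to the right, while the top camera agrees better. The tip is already over the red key to within about 4 mm, so I'll press.

Request:
{"op": "send_rows", "data": {"targets": "0 0 0.03 0 0 0 0;0 0 0.06 0 0 0 0;0 0 0.065 0 0 0 0;0 0 0.068 0 0 0 0;0 0 0.071 0 0 0 0;0 0 0.0735 0 0 0 0;0 0 0.075 0 0 0 0;0 0 0.075 0 0 0 0;0 0 0.075 0 0 0 0"}}

```text
time_s: 2.87
ee_pos: [606.8, 25.9, 47.3]
ee_rot: [179.9, -0.1, 85.8]
force: [-2.7, 1.6, 7.4]
gripper_width: 0.2
gripper_force: 3.2
```

Request:
{"op": "send_rows", "data": {"targets": "0 0 0.001 0 0 0 0;0 0 0.002 0 0 0 0;0 0 0.002 0 0 0 0"}}

```text
time_s: 3.12
ee_pos: [606.9, 25.9, 47.1]
ee_rot: [179.8, -0.1, 85.8]
force: [-6.7, 1.7, 15.6]
gripper_width: 0.5
gripper_force: 8.3
```

Request:
{"op": "send_rows", "data": {"targets": "0 0 -0.015 0 0 0 0;0 0 -0.03 0 0 0 0;0.022 -0.022 -0.03 0 0 0 0;0.044 -0.044 -0.03 0 0 0 0;0.044 -0.044 -0.03 0 0 0 0;0.044 -0.044 -0.014 0 0 0 0;0.044 -0.044 -0.009 0 0 0 0;0.044 -0.044 -0.006 0 0 0 0;0.044 -0.044 -0.003 0 0 0 0;0.044 -0.044 0 0 0 0 0;0.044 -0.044 0 0 0 0 0;0.044 -0.044 0 0 0 0 0"}}

```text
time_s: 4.12
ee_pos: [565.9, 72.6, 47.0]
ee_rot: [179.9, -0.1, 85.8]
force: [-7.6, 1.8, 23.8]
gripper_width: 0.6
gripper_force: 11.5
```

Request:
{"op": "send_rows", "data": {"targets": "0 0 -0.015 0 0 0 0;0 0 -0.03 0 0 0 0;-0.022 0 -0.03 0 0 0 0;-0.044 0 -0.03 0 0 0 0;-0.044 0 -0.03 0 0 0 0;-0.044 0 -0.014 0 0 0 0;-0.044 0 -0.009 0 0 0 0;-0.044 0 -0.006 0 0 0 0;-0.044 0 -0.003 0 0 0 0;-0.044 0 -0.0005 0 0 0 0;-0.044 0 -0.0005 0 0 0 0;-0.044 0 -0.0005 0 0 0 0"}}

```text
time_s: 5.12
ee_pos: [562.3, 28.2, 47.0]
ee_rot: [180.0, 0.1, 85.9]
force: [-6.4, -3.7, 20.8]
gripper_width: 0.3
gripper_force: 10.6
```

Request:
{"op": "send_rows", "data": {"targets": "0 0 -0.03 0 0 0 0;0 0 -0.07 0 0 0 0;0 0 -0.11 0 0 0 0;0 0 -0.15 0 0 0 100;0 0 -0.19 0 0 0 100;0 0 -0.215 0 0 0 100;-0.035 0.008 -0.215 0 0 0 100;-0.07 0.016 -0.215 0 0 0 100;-0.1 0.023 -0.215 0 0 0 100;-0.1 0.023 -0.215 0 0 0 100;-0.1 0.023 -0.215 0 0 0 100;-0.1 0.023 -0.215 0 0 0 100"}}

```text
time_s: 6.12
ee_pos: [577.9, -72.1, 258.6]
ee_rot: [-180.0, -0.1, 85.8]
force: [-0.1, 0.4, -0.1]
gripper_width: 57.9
gripper_force: 0.0
```

```bash
python3 - <<'E'
from h import *
s=eyes.grab_frame("scene")
st=env.state();p=st["ee_pos"];print(p,st["ee_rot"],st["gripper_width"])
x0,y0=265,150;F=7
im=cv2.resize(s["image"][y0:y0+84,x0:x0+110],None,fx=F,fy=F,interpolation=cv2.INTER_CUBIC)
T=R.from_euler("xyz",st["ee_rot"],degrees=True)
for a in(-16,16):
  for b in(-45.6,45.6):
    u,v=proj(s,p+T.apply([a,b,0]));print(a,b,(u-x0+.5)*F,(v-y0+.5)*F);cv2.circle(im,(int((u-x0+.5)*F),int((v-y0+.5)*F)),4,(0,255,255),1)
cv2.imwrite("pics/c4.png",im)
E
```

```text
[577.85729156 -71.73782489 258.6626441 ] [-1.79981722e+02 -4.90882877e-02  8.58565293e+01] 61.52949324251046
-16 -45.6 243.8848061447914 429.35605908275164
-16 45.6 469.4888063582047 305.915689443598
16 -45.6 184.7333224652794 372.0396347532214
16 45.6 409.0135694890211 252.39466366605558
```

View pics/c4.png

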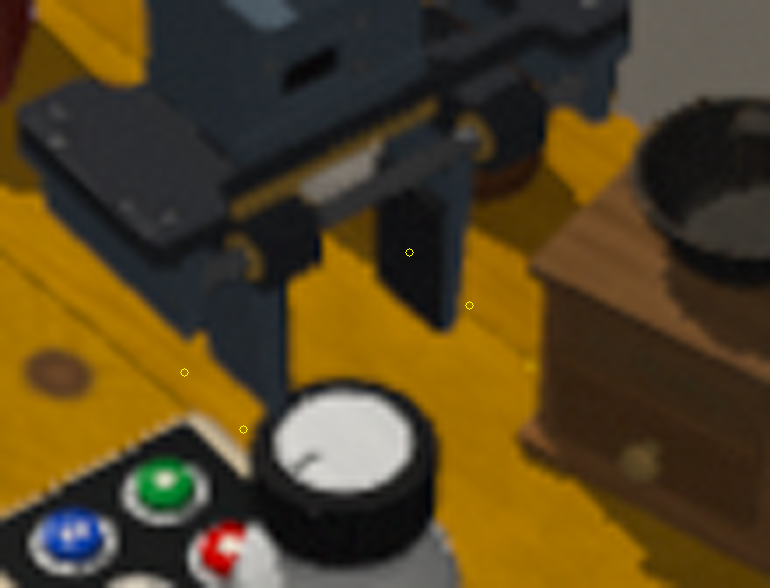

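Left finger inner corner is near (286,408), the right one near (440,328), and the cap disc centre is at (344,442). Allowing for about 1 px of bias, the cap is at roughly (580,-73.5), which agrees with the top camera. I'll shift about 2 mm and descend.

Request:
{"op": "send_rows", "data": {"targets": "-0.0016 0.0022 0 0 0 0 100;-0.0016 0.0022 0.01 0 0 0 100;-0.0016 0.0022 0.02 0 0 0 100;-0.0016 0.0022 0.03 0 0 0 100;-0.0016 0.0022 0.03 0 0 0 100;-0.0016 0.0022 0.04 0 0 0 100;-0.0016 0.0022 0.05 0 0 0 100;-0.0016 0.0022 0.06 0 0 0 100;-0.0016 0.0022 0.07 0 0 0 100;-0.0016 0.0022 0.08 0 0 0 100;-0.0016 0.0022 0.08 0 0 0 100;-0.0016 0.0022 0.08 0 0 0 100"}}

```text
time_s: 7.17
ee_pos: [579.7, -74.6, 177.9]
ee_rot: [-179.9, -0.0, 85.8]
force: [-0.6, 0.3, 0.2]
gripper_width: 90.7
gripper_force: 0.0
```

Close gently to sense the centring along the closing axis.

Request:
{"op": "send_rows", "data": {"targets": "0 0 0 0 0 0 0;0 0 0 0 0 0 0;0 0 0 0 0 0 0;0 0 0 0 0 0 0;0 0 0 0 0 0 0;0 0 0 0 0 0 0;0 0 0 0 0 0 0;0 0 0 0 0 0 0", "grip_force": 6}}

```text
time_s: 7.83
ee_pos: [580.6, -74.6, 179.2]
ee_rot: [179.9, -0.0, 85.8]
force: [1.2, -1.0, 1.3]
gripper_width: 63.8
gripper_force: 6.0
```

```bash
python3 - <<'E'
from h import *
s=eyes.grab_frame("scene");print({k:np.round(v,2) for k,v in env.state().items()})
x0,y0=265,150;F=7
cv2.imwrite("pics/c5.png",cv2.resize(s["image"][y0:y0+84,x0:x0+110],None,fx=F,fy=F,interpolation=cv2.INTER_CUBIC))
E
```

```text
{'time_s': np.float64(7.88), 'qpos': array([-8.460e+00,  2.053e+01,  9.148e+01,  1.000e-02,  6.790e+01,
       -4.270e+00]), 'qvel': array([-0.06, -0.  , -0.02, -0.02,  0.01, -0.09]), 'effort': array([-6.000e-02, -4.165e+01, -2.100e+01,  3.000e-02,  5.400e-01,
       -0.000e+00]), 'ee_pos': array([580.61, -74.67, 179.18]), 'ee_rot': array([179.91,  -0.  ,  85.8 ]), 'force': array([ 1.89, -0.56,  1.35]), 'torque': array([-0.09, -0.24,  0.03]), 'gripper_force': np.float64(6.0), 'gripper_width': np.float64(63.4)}
```

View pics/c5.png

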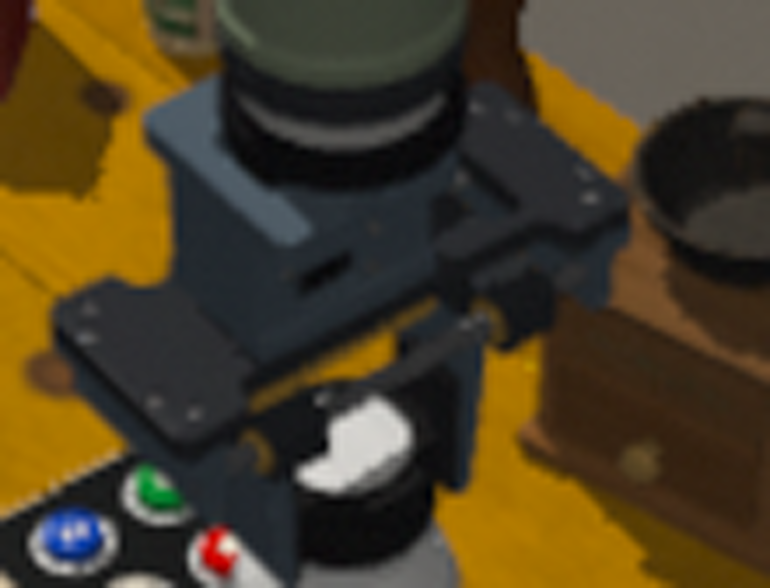

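The fingers straddle the cap, sides near (285,520) and (450,440), and it is centred in x. I'll open, turn 80° and close gently to sense y. The twist can then start from there.

Request:
{"op": "send_rows", "data": {"targets": "0 0.0009 0 0 0 0 100;0 0.0009 0 0 0 0 100;0 0.0009 0 0 0 0 100;0 0.0009 0 0 0 7 100;0 0.0009 0 0 0 14 100;0 0.0009 0 0 0 21 100;0 0.0009 0 0 0 28 100;0 0.0009 0 0 0 35 100;0 0.0009 0 0 0 42 100;0 0.0009 0 0 0 49 100;0 0.0009 0 0 0 56 100;0 0.0009 0 0 0 63 100"}}

```text
time_s: 8.88
ee_pos: [580.5, -74.6, 178.4]
ee_rot: [-180.0, 0.1, 22.5]
force: [0.8, 0.6, -0.3]
gripper_width: 91.3
gripper_force: 0.0
```

Request:
{"op": "send_rows", "data": {"targets": "0 0 0 0 0 7 100;0 0 0 0 0 14 100;0 0 0 0 0 17 100;0 0 0 0 0 17 100;0 0 0 0 0 17 0;0 0 0 0 0 17 0;0 0 0 0 0 17 0;0 0 0 0 0 17 0;0 0 0 0 0 17 0;0 0 0 0 0 17 0;0 0 0 0 0 17 0;0 0 0 0 0 17 0", "grip_force": 6}}

```text
time_s: 9.88
ee_pos: [580.8, -74.2, 178.8]
ee_rot: [-179.9, 0.0, 5.8]
force: [-1.3, 3.4, 1.3]
gripper_width: 63.9
gripper_force: 6.0
```

```bash
python3 - <<'E'
from h import *
print({k:np.round(v,2) for k,v in env.state().items()})
E
```

```text
{'time_s': np.float64(9.88), 'qpos': array([-8.430e+00,  2.062e+01,  9.141e+01,  6.000e-02,  6.800e+01,
        7.573e+01]), 'qvel': array([ 0.03, -0.03, -0.07, -0.1 , -0.09, -0.09]), 'effort': array([-1.560e+00, -4.194e+01, -2.274e+01, -8.200e-01, -5.000e-01,
        2.000e-02]), 'ee_pos': array([580.78, -74.16, 178.8 ]), 'ee_rot': array([-1.7994e+02,  1.0000e-02,  5.8200e+00]), 'force': array([-1.28,  3.45,  1.34]), 'torque': array([ 0.54,  0.33, -0.01]), 'gripper_force': np.float64(6.0), 'gripper_width': np.float64(63.88)}
```

Centred to within about 0.7 mm. I'll nudge, grip firmly and twist the first 36°.

Request:
{"op": "send_rows", "data": {"targets": "0 -0.0007 0 0 0 0 0;0 -0.0007 0 0 0 0 0;0 -0.0007 0 0 0 0 0;0 -0.0007 0 0 0 -4 0;0 -0.0007 0 0 0 -8 0;0 -0.0007 -0.0003 0 0 -12 0;0 -0.0007 -0.0005 0 0 -16 0;0 -0.0007 -0.0007 0 0 -20 0;0 -0.0007 -0.0009 0 0 -24 0;0 -0.0007 -0.0011 0 0 -28 0;0 -0.0007 -0.0013 0 0 -32 0;0 -0.0007 -0.0015 0 0 -36 0", "grip_force": 50}}

```text
time_s: 10.88
ee_pos: [581.6, -74.4, 180.1]
ee_rot: [179.9, -0.1, 41.9]
force: [1.3, -0.1, -1.2]
gripper_width: 63.4
gripper_force: 50.0
```

```bash
python3 - <<'E'
from h import *
print({k:np.round(v,2) for k,v in env.state().items() if k in("force","torque","ee_pos","ee_rot","gripper_width")})
E
```

```text
{'ee_pos': array([581.6 , -74.45, 180.06]), 'ee_rot': array([ 1.7992e+02, -6.0000e-02,  4.1900e+01]), 'force': array([ 1.28, -0.1 , -1.2 ]), 'torque': array([ 0.14, -0.21, -0.56]), 'gripper_width': np.float64(63.42)}
```

Request:
{"op": "send_rows", "data": {"targets": "0 0 -0.0002 0 0 -4 0;0 0 -0.0004 0 0 -8 0;0 0 -0.0006 0 0 -12 0;0 0 -0.0008 0 0 -16 0;0 0 -0.001 0 0 -20 0;0 0 -0.001 0 0 -24 0;0 0 -0.001 0 0 -28 0;0 0 -0.001 0 0 -32 0;0 0 -0.001 0 0 -36 0;0 0 -0.001 0 0 -36 0"}}

```text
time_s: 11.72
ee_pos: [581.3, -74.3, 181.1]
ee_rot: [179.9, 0.0, 77.9]
force: [0.2, 2.0, -0.6]
gripper_width: 62.9
gripper_force: 50.0
```

```bash
python3 - <<'E'
from h import *
s=eyes.grab_frame("scene");print({k:np.round(v,2) for k,v in env.state().items() if k in("force","torque","ee_pos","ee_rot","gripper_width")})
x0,y0=265,150;F=7
cv2.imwrite("pics/c6.png",cv2.resize(s["image"][y0:y0+84,x0:x0+110],None,fx=F,fy=F,interpolation=cv2.INTER_CUBIC))
E
```

```text
{'ee_pos': array([581.23, -74.27, 181.06]), 'ee_rot': array([1.7996e+02, 2.0000e-02, 7.7720e+01]), 'force': array([ 0.09,  1.04, -0.72]), 'torque': array([ 0.1 , -0.15, -0.04]), 'gripper_width': np.float64(63.33)}
```

View pics/c6.png

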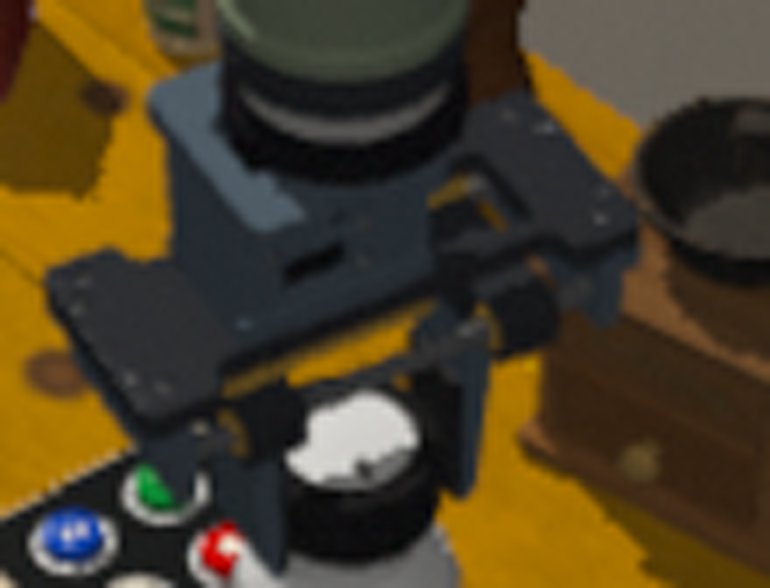

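The mark on the disc has swung about 70° and is now near (365,470). The torque has dropped to about zero, so the threads are free. I'll start the lift slowly.

Request:
{"op": "send_rows", "data": {"targets": "0 0 -0.001 0 0 0 0;0 0 -0.002 0 0 0 0;0 0 -0.003 0 0 0 0;0 0 -0.004 0 0 0 0;0 0 -0.005 0 0 0 0;0 0 -0.006 0 0 0 0;0 0 -0.006 0 0 0 0"}}

```text
time_s: 12.35
ee_pos: [580.9, -74.0, 187.5]
ee_rot: [180.0, -0.0, 77.8]
force: [-0.8, 0.5, -0.2]
gripper_width: 63.4
gripper_force: 50.0
```

Request:
{"op": "send_rows", "data": {"targets": "0 0 -0.004 0 0 0 0;0 0 -0.008 0 0 0 0;0 0 -0.012 0 0 0 0;0 0 -0.016 0 0 0 0;0 0 -0.02 0 0 0 0;0 0 -0.024 0 0 0 0;0 0 -0.028 0 0 0 0;0 0 -0.032 0 0 0 0;0 0 -0.034 0 0 0 0;0 0 -0.034 0 0 0 0;0 0 -0.034 0 0 0 0"}}

```text
time_s: 13.27
ee_pos: [580.9, -74.0, 221.3]
ee_rot: [180.0, -0.0, 77.8]
force: [-0.1, 0.3, -0.5]
gripper_width: 63.8
gripper_force: 50.0
```

```bash
python3 - <<'E'
from h import *
s=eyes.grab_frame("scene");print({k:np.round(v,2) for k,v in env.state().items() if k in("force","torque","ee_pos","ee_rot","gripper_width")})
for q in([581,-74,198],[581,-74,223]): print(np.array(proj(s,q)))
x0,y0=265,165;F=7
cv2.imwrite("pics/c7.png",cv2.resize(s["image"][y0:y0+84,x0:x0+110],None,fx=F,fy=F,interpolation=cv2.INTER_CUBIC))
E
```

```text
{'ee_pos': array([580.71, -73.97, 221.05]), 'ee_rot': array([-179.98,   -0.  ,   77.81]), 'force': array([-1.02, -1.05, -1.44]), 'torque': array([-0.12,  0.08, -0.03]), 'gripper_width': np.float64(63.28)}
[313.34241948 216.07402741]
[313.25932328 208.70698257]
```

View pics/c7.png

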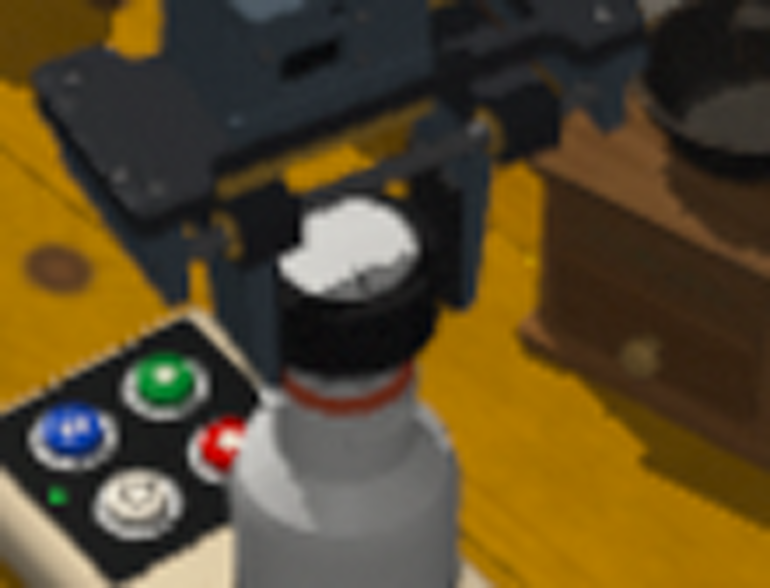

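The cap is off and held level, its lower edge near y=372 of the crop. The red seal ring spans x 285–412 below it and shares its centre line. The gap works out at about 25 mm, and the bottle is still standing in its socket. Handing in.

```bash
python3 -c "
from workcell import env
print(env.job_done())"
```

```text
the job is handed in; nothing more can be done
None
```

The job is handed in: I pressed stop, vent and power in order, each to its hard stop, then twisted the cap about 72° and lifted it off; it is held level and centred about 25 mm above the mouth, at 13.3 s of the 48 s allowed.

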